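# Slide the diamond plate over the bench edge and lay it on its block

### The arm

A 6-joint arm with a two-finger parallel gripper is mounted at the origin on the work surface. World frame = base frame: x ahead of the robot, y to its left, z up, the work surface at z = 0. Lengths are in m, angles in rad, forces in N, time in s.
With the tool pointing down it reaches from about 0.325 to 0.775 m from the base axis. Payload 5.5 kg.
Tool frame: the origin (TCP) lies on the centre line of the jaws, within the pads' length; the fingertips stand 22 mm ahead of it and the grasp point (between the pads) lies 3 mm ahead of it (arm.tips_ahead is the distance from the TCP to the fingertips, in m); z points along the fingers, y is the direction in which the jaws open and shut (so a half turn about z gives the same grasp; the last joint's range is limited). The gripper opens to 85 mm and grips with 20 to 120 N. Pads are 22 mm wide; open, the fingers measure 114 mm over their backs; the gripper's body (76 mm by 85 mm) begins 54 mm behind the grasp point. The pads swing forward as they close: fully open they stand 13 mm farther back than shut.
Start: joints at [-1.172, 0.091, 1.231, -0, 1.82, -0.057], TCP at [0.264, -0.539, 0.253] pointing down, gripper open.
Joint ranges: [-2.87, 2.87], [-0.86, 2.18], [0.17, 2.46], [-1.51, 4.65], [0.06, 2.69], [-2.65, 2.65]. Speed limits (rad/s): [2.57, 2.57, 3.01, 3.14, 3.14, 3.14].

### API

Orientations are given as a unit quaternion [w, x, y, z].
In Python, from station import arm, optics, ticket gives the robot as it stands.
- The arm moves only by the tool servo_tool, never from a script. Its argument "rows" is a list of rows, each an object of numbers: "dx", "dy", "dz": the shift along the tool's x, y, z in m; "ax", "ay", "az": the turn, a rotation vector about the tool's x, y, z in degrees; "hand": the finger opening in m, from 0 to 0.0854. A call has 1 to 20 rows; each row shifts and turns the commanded pose from where the row before left it, along the tool's axes as they then stand; what a row does not reach is not made up. A row lasts 1/12 s, in which the tool goes at most 41.7 mm and 7.16 degrees, less where a joint would pass 70% of its speed; a pose out of reach is approached as far as the arm can. A call with a gripper value outside its range is refused whole. The fingers move at their own pace and stop on an object; "newtons" is the grip in N (left out, the last holds). Time passes only in rows, so rows that do not move let the fingers close. It gives the time, the measured TCP pose, the force and the opening at its end, in the units of the state.
- arm.state(): the state, without advancing time (a new reading comes with each control period).
- optics.capture(name): name is "scene" or "top" or "wrist"; returns the picture (384x512x3 uint8, red, green, blue); there is no depth.
- optics.camera_info(name): a dict with "fov_y" (degrees; the focal length in pixels is half the picture's height over the tangent of half this angle, whatever the lens; pixels are square), "cx", "cy" (the principal point, pixels), "k1" (the pictures are not rectified: a ray, as slopes to the right and down, at radius r is drawn at 1 + k1 r^2 times it, then the intrinsics apply), "pose" (4x4, takes a point from camera to world coordinates). Camera axes: x right, y down, z forward; pixel columns grow to the right and rows downward; lengths in m; the calibration is good to about 2 mm. A picture is of the moment at which its call begins: read the wrist's pose just before it. camera_info takes no time and is no camera call; for the wrist camera it gives the pose at the moment of the call.
- ticket.close_job(): hands the job in, once; it reports no verdict.
The state is a dict: "t": time; "joint_positions": joint angles; "dq": joint speeds; "tau": joint torques, N m; "tcp_pos": TCP position; "tcp_rot": TCP orientation; "force": force on the tool from outside, world axes, zero at the start; "wrist_torque": the same for the moment, N m; "finger_gap": finger opening in m.
Only numpy, scipy, OpenCV 4.12 (cv2) and the standard library are available. Lean on these libraries where they do the work, as an engineer would, in place of code of your own. Each camera call takes 0.05 s, during which the arm holds its last target.

### The job

The thin steel diamond plate lies flat on the raised cork-inlaid deck and cannot be got hold of there: keeping it flat, slide it toward the robot until about a third of its length sticks out over the deck's front edge and can be gripped, then lift it well clear of the deck. Set it down, without dropping it, on the beech sharpening block: flat, between the two end lips, lying along the block and covering the whole width of its top. Do not let the plate fall onto the bench below, leave the wax box, the mug and the jar where they stand, and let go at the end.

Things in the scene. Friction and masses are not known exactly. Their poses are not given: they have to be found in the camera images.
- plate_mid (a point): Centre (half-way up) of the loose diamond plate: flat steel, 160 mm long (its x), 60 mm wide (y), 3 mm thick (z up), about 0.15 kg, dark grit on top, a bare strip at each end. It starts flat on the deck, its x within 0.25 rad of the deck's x, its near end 15 to 75 mm behind the front edge.
- plate_end (a point): Middle of the plate's near short end (80 mm from plate_mid along the plate's -x), half-way up; this is the end nearer the robot that goes over the edge.
- deck_edge (a point): Middle of the top front edge of the fixed deck, a beech slab 340 mm deep (x), 380 mm wide (y), 50 mm high, with flush cork inlay. x points away from the robot, y along the straight edge, z up; in front of it (-x) is only the bench 50 mm below. A fixed steel ski rest with a brass knob, 115 mm high, stands on the deck centred 300 mm behind the edge, mug and jar beside it.
- block_top (a point): Centre of the top face of the fixed beech sharpening block; x along it, z up. It is 44 mm wide (y), its top 40 mm above the bench (foot 90 mm wide, 8 mm high), so the plate overhangs 8 mm either side. A lip 6 mm high crosses each end; their inner faces are 86 mm from the centre. It stands left or right of the deck, the wax box on the other side.
- wax_box: Red wooden wax box with a closed lid, 176 x 96 x 67 mm, origin under its centre. Stays where it is.
- mug: White enamel mug of brushes, 80 mm across, 85 mm high, brushes to 165 mm, origin under its centre. On the deck's rear right part. Stays where it is.
- jar: Squat glass jar with a steel lid, 70 mm across, 70 mm high, origin under its centre. On the deck's rear left part. Stays where it is.
- plate: The same diamond plate; origin under its centre (1.5 mm below plate_mid), axes as plate_mid. The deck is wax-polished (friction about 0.25), so the plate slides when pressed lightly from above (5 to 20 N) and dragged, or when pushed at its far end. Where it overhangs, it can be gripped across its 60 mm width from above.

How it is judged:
By the outcome, as a careful person would: the job done as asked, in the order asked, and still so for the second after the job is handed in, with the robot touching nothing.
It also fails if it takes over 54 s, if anything falls off the work surface, if the arm or the gripper's body presses on something with over 40 N, if the wrist force passes 120 N, or if a joint passes its speed limit or range.

## Working session

There is one attempt and no reset: what is moved stays moved. The work goes in short steps, Python scripts to look and compute and a tool call to move; the robot and the scene stay as the last step left them, time stands still between calls to the robot, and variables do not carry over. Pictures are saved under pics/ and viewed, and the job is handed in when it is done.

Besides the shell and the picture viewer there is one more tool, called after "Call:" as name(argument=value, ...), one argument or row to a line, values as JSON. servo_tool: Moves the arm, as the interface text tells. Its arguments: {"type":"object","properties":{"rows":{"type":"array"},"newtons":{"type":"number"}},"required":["rows"]}

```bash
ls; mkdir -p pics
python3 - <<'E'
from station import arm, optics, ticket
import cv2,numpy as np
print(arm.state())
for n in ["scene","top","wrist"]:
    i=optics.camera_info(n);print(n,i)
    if n!="wrist":
        cv2.imwrite(f"pics/{n}0.png",optics.capture(n)[:,:,::-1])
E
```

```text
pics
{'t': 0.0, 'joint_positions': array([-1.17173495e+00,  9.18383665e-02,  1.23190448e+00, -1.47493586e-05,
        1.81977436e+00, -5.66634822e-02]), 'dq': array([-0.0006237 ,  0.0018374 , -0.00033155,  0.00026163, -0.00109617,
       -0.00092415]), 'tau': array([-1.03537377e-04, -4.58731019e+01, -4.18023992e+01, -1.62941483e-04,
        1.15616716e-02,  1.30074315e-05]), 'tcp_pos': array([ 0.26398889, -0.53853777,  0.25215258]), 'tcp_rot': array([-9.46992038e-04,  9.74151446e-01,  2.25893855e-01, -1.70981819e-04]), 'force': array([-0.08450432, -0.02384188, -0.863962  ]), 'wrist_torque': array([ 0.05837798,  0.01029219, -0.00791097]), 'finger_gap': 0.08536859596703729}
scene {'fov_y': 54.87732627066277, 'cx': 259.1543639900702, 'cy': 194.472721459154, 'k1': -0.053674982499223346, 'pose': array([[ 0.46756194,  0.63058311, -0.61947621,  1.15822042],
       [ 0.88391198, -0.34085043,  0.32018837, -0.29653025],
       [-0.00924335, -0.69727034, -0.71674866,  0.71746407],
       [ 0.        ,  0.        ,  0.        ,  1.        ]])}
top {'fov_y': 47.0659253132779, 'cx': 260.78831345419155, 'cy': 189.47602031814677, 'k1': -0.11099753982039379, 'pose': array([[-0.02243934, -0.99360538,  0.1106563 ,  0.49505593],
       [-0.99943614,  0.0195292 , -0.02731308,  0.00852077],
       [ 0.0249774 , -0.1112068 , -0.99348336,  1.12198898],
       [ 0.        ,  0.        ,  0.        ,  1.        ]])}
wrist {'fov_y': 68.59753346443878, 'cx': 258.04303939718085, 'cy': 192.70576650656076, 'k1': -0.030159353970838, 'pose': array([[ 0.43921321, -0.85860642, -0.26436108,  0.3312978 ],
       [-0.89837888, -0.42064103, -0.12639827, -0.50564333],
       [-0.00267475,  0.2930122 , -0.95610496,  0.37297056],
       [ 0.        ,  0.        ,  0.        ,  1.        ]])}
```

View pics/top0.png

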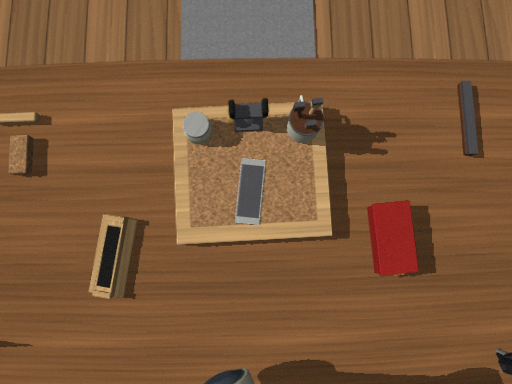

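View pics/scene0.png

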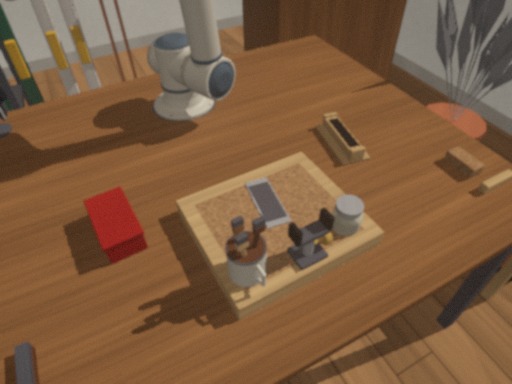

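The top view shows the plate at about (251,191), the deck's front edge along rows 236–242, the block on the left at (110,257) and the red box on the right at (393,238). The jar is at (198,127), the mug at (303,122) and the rest at (248,115). Next I'll find the corners.

```bash
cat > h.py <<'E'
import numpy as np,cv2
def undist(i,uv):
    f=192/np.tan(np.radians(i['fov_y']/2)); uv=np.atleast_2d(uv).astype(float)
    d=(uv-[i['cx'],i['cy']])/f; s=d.copy()
    for _ in range(20): s=d/(1+i['k1']*(s**2).sum(1,keepdims=True))
    return s
def cast(i,uv,z):
    s=undist(i,uv); P=i['pose']; D=np.c_[s,np.ones(len(s))]@P[:3,:3].T; o=P[:3,3]
    return o+D*((z-o[2])/D[:,2])[:,None]
def proj(i,X):
    P=i['pose']; c=(np.atleast_2d(X)-P[:3,3])@P[:3,:3]; s=c[:,:2]/c[:,2:]
    f=192/np.tan(np.radians(i['fov_y']/2))
    return s*(1+i['k1']*(s**2).sum(1,keepdims=True))*f+[i['cx'],i['cy']]
E
python3 - <<'E'
import cv2,numpy as np
a=cv2.imread('pics/top0.png')
c=cv2.resize(a[145:250,165:345],None,fx=4.4,fy=4.4,interpolation=cv2.INTER_CUBIC);cv2.imwrite('pics/c1.png',c)
c=cv2.resize(a[205:305,80:150],None,fx=6,fy=6,interpolation=cv2.INTER_CUBIC);cv2.imwrite('pics/c2.png',c)
E
```

```text
(no output)
```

View pics/c1.png

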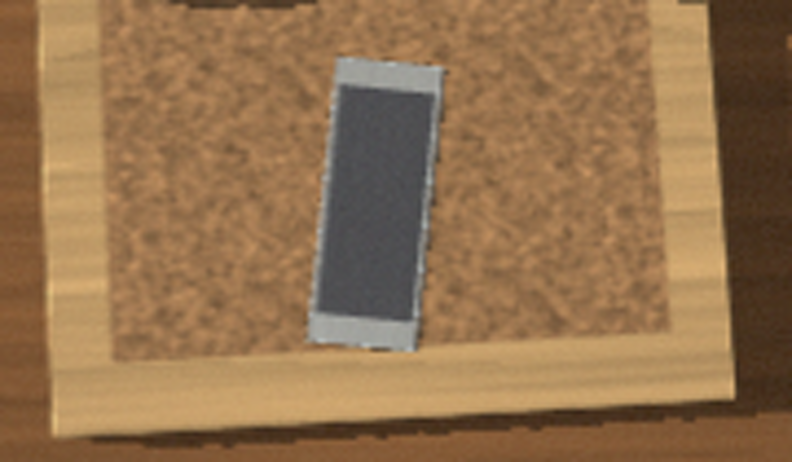

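View pics/c2.png

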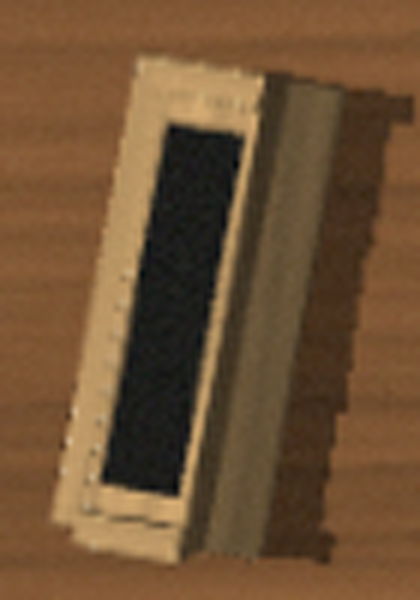

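Run:
```python
from station import arm, optics
import numpy as np,cv2
from h import *
i=optics.camera_info('top')
c=np.array([[337,57],[443,67],[415,350],[308,341]])/4.4+[165,145]-.4
p=cast(i,c,.053);print(p.round(4))
print('len',np.linalg.norm(p[0]-p[3]),np.linalg.norm(p[1]-p[2]),'w',np.linalg.norm(p[0]-p[1]),np.linalg.norm(p[3]-p[2]))
ax=(p[0]+p[1]-p[2]-p[3]);print('mid',p.mean(0),'yaw',np.arctan2(ax[1],ax[0]), 'end',(p[2]+p[3])/2)
e=np.array([[54,437],[735,398]])/4.4+[165,145]-.4
q=cast(i,e,.05);print('edge',q,np.linalg.norm(q[0]-q[1]),'mid',q.mean(0)); d=q[0]-q[1];yaw=np.arctan2(-d[0],d[1]);print('deckyaw',yaw)
ed=np.array([np.cos(yaw),np.sin(yaw)]);print('behind',(p-q[1])[:,:2]@ed)
# block dark inset
a=cv2.imread('pics/top0.png'); m=np.zeros(a.shape[:2],np.uint8); s=a[205:305,80:150].max(2)<50; m[205:305,80:150]=s*255
k=max(cv2.findContours(m,0,2)[0],key=cv2.contourArea);r=cv2.minAreaRect(k);print(r)
b=cast(i,cv2.boxPoints(r),.04);print(b.round(4),b.mean(0))
# lip-top corners z .046 : 
l=np.array([[138,55],[267,72],[180,562],[75,553]])/6+[80,205]-.4
L=cast(i,l,.046);print(L.round(4)); print([np.linalg.norm(L[j]-L[(j+1)%4]) for j in range(4)])
# rest and others
for n,uv,z in [('jar',(198,121),.12),('rest',(248,112),.12),('boxtop',(393,238),.067)]: print(n,cast(i,uv,z).round(3))
```

```text
[[ 0.6941  0.0256  0.053 ]
 [ 0.6873 -0.0336  0.053 ]
 [ 0.5298 -0.0144  0.053 ]
 [ 0.536   0.0443  0.053 ]]
len 0.15919759523207155 0.15868161081459792 w 0.059529402381785584 0.05905095324429677
mid [0.61177923 0.0054574  0.053     ] yaw -0.11933312884721002 end [0.53287469 0.01491828 0.053     ]
edge [[ 0.48609739  0.18482353  0.05      ]
 [ 0.49922493 -0.19128471  0.05      ]] 0.3763372702564519 mid [ 0.49266116 -0.00323059  0.05      ]
deckyaw 0.0348894569099291
behind [0.20228026 0.19347003 0.0367091  0.04493517]
((108.25601196289062, 256.0920104980469), (12.521980285644531, 60.731605529785156), 10.304845809936523)
[[0.3893 0.3847 0.04  ]
 [0.5348 0.3582 0.04  ]
 [0.5288 0.3273 0.04  ]
 [0.3836 0.354  0.04  ]] [0.45910956 0.35602914 0.04      ]
[[0.5625 0.3689 0.046 ]
 [0.5547 0.3151 0.046 ]
 [0.3574 0.3506 0.046 ]
 [0.3612 0.394  0.046 ]]
[np.float64(0.05431394205322186), np.float64(0.2004746503344601), np.float64(0.04351777865476868), np.float64(0.2029001032695004)]
jar [[0.77  0.124 0.12 ]]
rest [[0.79  0.007 0.12 ]]
boxtop [[ 0.488 -0.338  0.067]]
```

Call:
servo_tool(
  rows=[
    {"az": 6.6},
    {"az": 6.6},
    {"az": 6.6},
    {"az": 6.6},
    {"az": 6.5},
    {"dx": 0.0035, "dy": -0.0365},
    {"dx": 0.0035, "dy": -0.0365},
    {"dx": 0.0035, "dy": -0.0365},
    {"dx": 0.0035, "dy": -0.0365},
    {"dx": 0.0035, "dy": -0.0365},
    {"dx": 0.0035, "dy": -0.0365},
    {"dx": 0.0035, "dy": -0.0365},
    {"dx": 0.0035, "dy": -0.0365},
    {"dx": 0.0035, "dy": -0.0365},
    {"dx": 0.0035, "dy": -0.0365},
    {"dx": 0.0035, "dy": -0.0365},
    {"dx": 0.0035, "dy": -0.0365},
    {"dx": 0.0035, "dy": -0.0365},
    {"dx": 0.0035, "dy": -0.0365},
    {"dx": 0.0035, "dy": -0.0365},
  ],
)

```text
validation failed for argument at $.ro...
```

Call:
servo_tool(
  rows=[
    {"dx": 0.0035, "dy": -0.0365},
    {"dx": 0.0035, "dy": -0.0365},
    {"dx": 0.0035, "dy": -0.0365},
    {"dx": 0.0035, "dy": -0.0365},
    {"dx": 0.0035, "dy": -0.0365},
    {"dx": 0.0035, "dy": -0.0365},
    {"dx": 0.0035, "dy": -0.0365},
    {"dx": 0.0035, "dy": -0.0365},
    {"dx": 0.0035, "dy": -0.0365},
    {"dx": 0.0035, "dy": -0.0365},
    {"dx": 0},
    {"dx": 0},
    {"dx": 0},
  ],
)

```text
validation failed for argument at $.ro...
```

Run:
```python
from station import arm, optics
import numpy as np,cv2,json
s=arm.state();print(s['t'],s['tcp_pos'],s['tcp_rot'],s['joint_positions'],s['force'],arm.tips_ahead)
i=optics.camera_info('wrist');a=optics.capture('wrist')
cv2.imwrite('pics/wblock.png',a[:,:,::-1]);np.save('wblock.npy',i['pose'])
```

```text
0.1 [ 0.26400575 -0.53854507  0.25226219] [-8.83863749e-04  9.74149297e-01  2.25903397e-01 -1.46775152e-04] [-1.17172768e+00  9.17827986e-02  1.23176936e+00  1.22754111e-05
  1.81983239e+00 -5.66691373e-02] [ 0.4130284  -0.53128453 -0.09107275] 0.022
```

View pics/wblock.png

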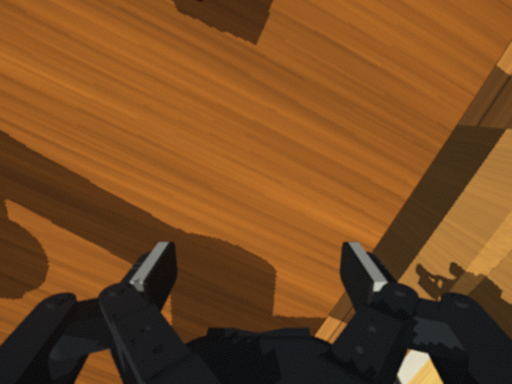

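The call was refused, so nothing moved. I'll try one row with every key filled in.

Call:
servo_tool(
  rows=[
    {"dx": 0.0, "dy": 0.0, "dz": 0.0, "ax": 0.0, "ay": 0.0, "az": 6.6, "hand": 0.085},
  ],
)

```text
t: 0.23
tcp_pos: [0.2641, -0.5386, 0.2526]
tcp_rot: [-0.001, 0.985, 0.17, -0.0]
force: [-0.6, -0.6, -0.2]
finger_gap: 0.0851
```

Call:
servo_tool(
  rows=[
    {"dx": 0, "dy": 0, "dz": 0, "ax": 0, "ay": 0, "az": 6.6},
  ],
)

```text
validation failed for argument at $.ro...
```

Call:
servo_tool(
  rows=[
    {"dx": 0, "dy": 0, "dz": 0, "ax": 0, "ay": 0, "az": 6.6, "hand": 0.085},
    {"dx": 0, "dy": 0, "dz": 0, "ax": 0, "ay": 0, "az": 6.6, "hand": 0.085},
  ],
)

```text
t: 0.4
tcp_pos: [0.2641, -0.5386, 0.2528]
tcp_rot: [-0.0, 0.999, 0.052, -0.0]
force: [0.3, -0.1, 0.5]
finger_gap: 0.0852
```

Call:
servo_tool(
  rows=[
    {"dx": 0, "dy": 0, "dz": 0, "ax": 0, "ay": 0, "az": 6.6, "hand": 0.085},
    {"dx": 0, "dy": 0, "dz": 0, "ax": 0, "ay": 0, "az": 6.5, "hand": 0.085},
    {"dx": 0.0035, "dy": -0.0365, "dz": 0, "ax": 0, "ay": 0, "az": 0, "hand": 0.085},
    {"dx": 0.0035, "dy": -0.0365, "dz": 0, "ax": 0, "ay": 0, "az": 0, "hand": 0.085},
    {"dx": 0.0035, "dy": -0.0365, "dz": 0, "ax": 0, "ay": 0, "az": 0, "hand": 0.085},
    {"dx": 0.0035, "dy": -0.0365, "dz": 0, "ax": 0, "ay": 0, "az": 0, "hand": 0.085},
    {"dx": 0.0035, "dy": -0.0365, "dz": 0, "ax": 0, "ay": 0, "az": 0, "hand": 0.085},
    {"dx": 0.0035, "dy": -0.0365, "dz": 0, "ax": 0, "ay": 0, "az": 0, "hand": 0.085},
    {"dx": 0.0035, "dy": -0.0365, "dz": 0, "ax": 0, "ay": 0, "az": 0, "hand": 0.085},
    {"dx": 0.0035, "dy": -0.0365, "dz": 0, "ax": 0, "ay": 0, "az": 0, "hand": 0.085},
    {"dx": 0.0035, "dy": -0.0365, "dz": 0, "ax": 0, "ay": 0, "az": 0, "hand": 0.085},
    {"dx": 0.0035, "dy": -0.0365, "dz": 0, "ax": 0, "ay": 0, "az": 0, "hand": 0.085},
    {"dx": 0.0035, "dy": -0.0365, "dz": 0, "ax": 0, "ay": 0, "az": 0, "hand": 0.085},
    {"dx": 0.0035, "dy": -0.0365, "dz": 0, "ax": 0, "ay": 0, "az": 0, "hand": 0.085},
    {"dx": 0.0035, "dy": -0.0365, "dz": 0, "ax": 0, "ay": 0, "az": 0, "hand": 0.085},
    {"dx": 0.0035, "dy": -0.0365, "dz": 0, "ax": 0, "ay": 0, "az": 0, "hand": 0.085},
    {"dx": 0.0035, "dy": -0.0365, "dz": 0, "ax": 0, "ay": 0, "az": 0, "hand": 0.085},
  ],
)

```text
t: 1.82
tcp_pos: [0.3807, 0.0005, 0.2533]
tcp_rot: [0.0, 0.998, -0.059, 0.0]
force: [0.4, -0.7, 1.3]
finger_gap: 0.0851
```

Call:
servo_tool(
  rows=[
    {"dx": 0.0035, "dy": -0.0365, "dz": 0, "ax": 0, "ay": 0, "az": 0, "hand": 0.085},
    {"dx": 0.0035, "dy": -0.0365, "dz": 0, "ax": 0, "ay": 0, "az": 0, "hand": 0.085},
    {"dx": 0.0035, "dy": -0.0365, "dz": 0, "ax": 0, "ay": 0, "az": 0, "hand": 0.085},
    {"dx": 0.0035, "dy": -0.0365, "dz": 0, "ax": 0, "ay": 0, "az": 0, "hand": 0.085},
    {"dx": 0.0035, "dy": -0.0365, "dz": 0, "ax": 0, "ay": 0, "az": 0, "hand": 0.085},
    {"dx": 0.0035, "dy": -0.0365, "dz": 0, "ax": 0, "ay": 0, "az": 0, "hand": 0.085},
    {"dx": 0.0035, "dy": -0.0365, "dz": 0, "ax": 0, "ay": 0, "az": 0, "hand": 0.085},
    {"dx": 0.0035, "dy": -0.0365, "dz": 0, "ax": 0, "ay": 0, "az": 0, "hand": 0.085},
    {"dx": 0.0035, "dy": -0.0365, "dz": 0, "ax": 0, "ay": 0, "az": 0, "hand": 0.085},
    {"dx": 0.0035, "dy": -0.0365, "dz": 0, "ax": 0, "ay": 0, "az": 0, "hand": 0.085},
    {"dx": 0, "dy": 0, "dz": 0, "ax": 0, "ay": 0, "az": 0, "hand": 0.085},
    {"dx": 0, "dy": 0, "dz": 0, "ax": 0, "ay": 0, "az": 0, "hand": 0.085},
    {"dx": 0, "dy": 0, "dz": 0, "ax": 0, "ay": 0, "az": 0, "hand": 0.085},
  ],
)

```text
t: 2.9
tcp_pos: [0.4586, 0.3568, 0.2527]
tcp_rot: [0.001, 0.998, -0.059, -0.0]
force: [-0.0, -0.1, 0.4]
finger_gap: 0.0851
```

Run:
```python
from station import arm, optics
import numpy as np,cv2,json
s=arm.state();print(s['t'],s['tcp_pos'],s['tcp_rot'],s['joint_positions'],s['force'],arm.tips_ahead)
i=optics.camera_info('wrist');a=optics.capture('wrist')
cv2.imwrite('pics/wblock2.png',a[:,:,::-1]);np.save('wblock.npy',i['pose'])
```

```text
2.9 [0.45864921 0.35681459 0.25271764] [ 5.87588445e-04  9.98258621e-01 -5.89846939e-02 -4.32340802e-04] [ 6.02835995e-01  4.09866188e-02  1.28398038e+00 -4.08032315e-04
  1.81802998e+00  2.29157068e+00] [-0.01230004 -0.07200085  0.40867666] 0.022
```

View pics/wblock2.png

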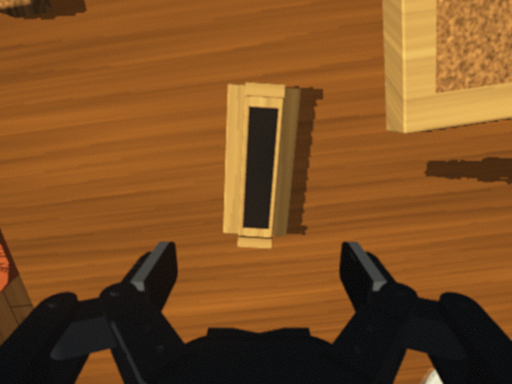

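The wrist view shows the block with a dark inset around (262,168), lips at rows 85–98 and 233–248, and the foot on both sides.

Run:
```python
import cv2
a=cv2.imread('pics/wblock2.png')
cv2.imwrite('pics/c3.png',cv2.resize(a[75:260,210:320],None,fx=3.2,fy=3.2,interpolation=cv2.INTER_CUBIC))
cv2.imwrite('pics/c4.png',cv2.resize(a[78:115,220:310],None,fx=8,fy=8,interpolation=cv2.INTER_CUBIC))
cv2.imwrite('pics/c5.png',cv2.resize(a[220:257,220:310],None,fx=8,fy=8,interpolation=cv2.INTER_CUBIC))
```

```text
(no output)
```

View pics/c4.png

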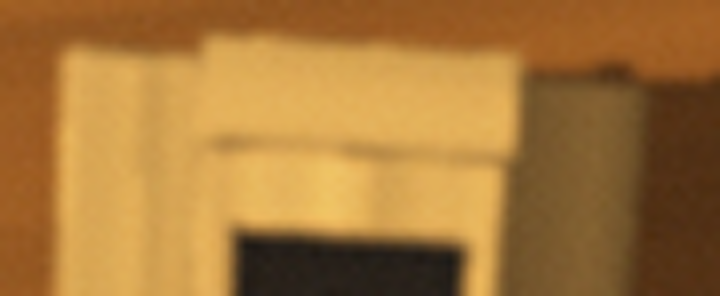

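View pics/c5.png

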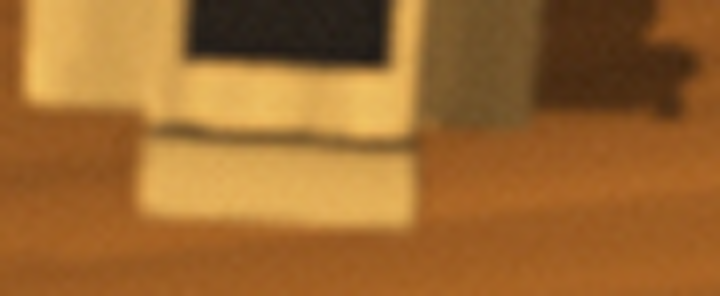

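Run:
```python
from station import optics
import numpy as np,cv2
from h import *
i=optics.camera_info('wrist');i['pose']=np.load('wblock.npy')
l=np.array([[203,38],[520,55]])/8+[220,78]-.44
n=np.array([[413,228],[140,213]])/8+[220,220]-.44
L=cast(i,np.r_[l,n],.046);print(L.round(4),[np.linalg.norm(L[j]-L[(j+1)%4]).round(4) for j in range(4)],L.mean(0))
ax=L[0]+L[1]-L[2]-L[3];print('yaw',np.arctan2(ax[1],ax[0]))
a=cv2.imread('pics/wblock2.png');m=np.zeros(a.shape[:2],np.uint8);m[75:240,215:310]=(a[75:240,215:310].max(2)<60)*255
k=max(cv2.findContours(m,0,2)[0],key=cv2.contourArea);r=cv2.minAreaRect(k)
b=cast(i,cv2.boxPoints(r),.04);print(b.round(4),b.mean(0))
```

```text
[[0.5597 0.3594 0.046 ]
 [0.5524 0.3167 0.046 ]
 [0.3563 0.3521 0.046 ]
 [0.3643 0.3957 0.046 ]] [np.float64(0.0433), np.float64(0.1993), np.float64(0.0443), np.float64(0.1988)] [0.45819279 0.35596534 0.046     ]
yaw -0.18143687067473352
[[0.3889 0.3848 0.04  ]
 [0.5328 0.3573 0.04  ]
 [0.5276 0.3277 0.04  ]
 [0.3827 0.3513 0.04  ]] [0.4580047  0.35528339 0.04      ]
```

Call:
servo_tool(
  rows=[
    {"dx": 0.0202, "dy": 0.0331, "dz": 0, "ax": 0, "ay": 0, "az": 0, "hand": 0.02},
    {"dx": 0.0202, "dy": 0.0331, "dz": 0, "ax": 0, "ay": 0, "az": 0, "hand": 0.02},
    {"dx": 0.0202, "dy": 0.0331, "dz": 0, "ax": 0, "ay": 0, "az": 0, "hand": 0.02},
    {"dx": 0.0202, "dy": 0.0331, "dz": 0, "ax": 0, "ay": 0, "az": 0, "hand": 0.02},
    {"dx": 0.0202, "dy": 0.0331, "dz": 0, "ax": 0, "ay": 0, "az": 0, "hand": 0.02},
    {"dx": 0.0202, "dy": 0.0331, "dz": 0, "ax": 0, "ay": 0, "az": 0, "hand": 0.02},
    {"dx": 0.0202, "dy": 0.0331, "dz": 0, "ax": 0, "ay": 0, "az": 0, "hand": 0.02},
    {"dx": 0.0202, "dy": 0.0331, "dz": 0, "ax": 0, "ay": 0, "az": 0, "hand": 0.02},
    {"dx": 0.0202, "dy": 0.0331, "dz": 0, "ax": 0, "ay": 0, "az": 0, "hand": 0.02},
    {"dx": 0.0202, "dy": 0.0331, "dz": 0, "ax": 0, "ay": 0, "az": 0, "hand": 0.02},
    {"dx": 0, "dy": 0, "dz": 0.035, "ax": 0, "ay": 0, "az": 0, "hand": 0.02},
    {"dx": 0, "dy": 0, "dz": 0.035, "ax": 0, "ay": 0, "az": 0, "hand": 0.02},
    {"dx": 0, "dy": 0, "dz": 0.035, "ax": 0, "ay": 0, "az": 0, "hand": 0.02},
    {"dx": 0, "dy": 0, "dz": 0.035, "ax": 0, "ay": 0, "az": 0, "hand": 0.02},
    {"dx": 0, "dy": 0, "dz": 0.015, "ax": 0, "ay": 0, "az": 0, "hand": 0.02},
    {"dx": 0, "dy": 0, "dz": 0, "ax": 0, "ay": 0, "az": 0, "hand": 0.02},
    {"dx": 0, "dy": 0, "dz": 0, "ax": 0, "ay": 0, "az": 0, "hand": 0.02},
  ],
)

```text
t: 4.37
tcp_pos: [0.6195, 0.0035, 0.0986]
tcp_rot: [0.0, 0.998, -0.06, -0.0]
force: [-0.1, 0.7, -0.1]
finger_gap: 0.0202
```

Run:
```python
from station import arm, optics
import numpy as np,cv2
s=arm.state();print(s['t'],s['tcp_pos'],s['tcp_rot'],s['force'],s['finger_gap'])
cv2.imwrite('pics/w3.png',optics.capture('wrist')[:,:,::-1])
```

```text
4.3667 [0.61950056 0.00347618 0.09863248] [ 5.58703505e-05  9.98204964e-01 -5.98895581e-02 -2.94396149e-04] [-0.124793    0.68427463 -0.09266407] 0.020214522245073866
```

View pics/w3.png

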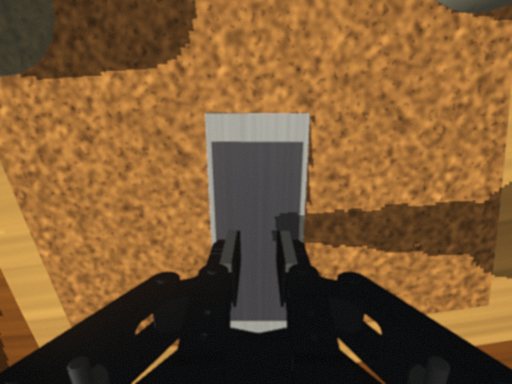

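The fingers are aligned over the plate. Now I'll descend until they touch it.

Call:
servo_tool(
  rows=[
    {"dx": 0, "dy": 0, "dz": 0.01, "ax": 0, "ay": 0, "az": 0, "hand": 0.02},
    {"dx": 0, "dy": 0, "dz": 0.01, "ax": 0, "ay": 0, "az": 0, "hand": 0.02},
    {"dx": 0, "dy": 0, "dz": 0.002, "ax": 0, "ay": 0, "az": 0, "hand": 0.02},
    {"dx": 0, "dy": 0, "dz": 0, "ax": 0, "ay": 0, "az": 0, "hand": 0.02},
  ],
)

```text
t: 4.75
tcp_pos: [0.6201, 0.0045, 0.0759]
tcp_rot: [0.0, 0.998, -0.059, -0.0]
force: [0.5, -0.2, -0.3]
finger_gap: 0.0201
```

Call:
servo_tool(
  rows=[
    {"dx": 0, "dy": 0, "dz": 0.001, "ax": 0, "ay": 0, "az": 0, "hand": 0.02},
    {"dx": 0, "dy": 0, "dz": 0, "ax": 0, "ay": 0, "az": 0, "hand": 0.02},
  ],
)

```text
t: 4.92
tcp_pos: [0.6203, 0.0045, 0.0753]
tcp_rot: [-0.0, 0.998, -0.059, -0.0]
force: [0.5, -0.2, 0.4]
finger_gap: 0.02
```

Call:
servo_tool(
  rows=[
    {"dx": 0, "dy": 0, "dz": 0.0005, "ax": 0, "ay": 0, "az": 0, "hand": 0.02},
    {"dx": 0, "dy": 0, "dz": 0, "ax": 0, "ay": 0, "az": 0, "hand": 0.02},
  ],
)

```text
t: 5.08
tcp_pos: [0.6204, 0.0045, 0.0752]
tcp_rot: [-0.0, 0.998, -0.059, 0.0]
force: [-0.7, 0.0, 2.8]
finger_gap: 0.02
```

Call:
servo_tool(
  rows=[
    {"dx": 0, "dy": 0, "dz": 0.0005, "ax": 0, "ay": 0, "az": 0, "hand": 0.02},
    {"dx": 0, "dy": 0, "dz": 0, "ax": 0, "ay": 0, "az": 0, "hand": 0.02},
  ],
)

```text
t: 5.25
tcp_pos: [0.6204, 0.0046, 0.0752]
tcp_rot: [-0.0, 0.998, -0.059, 0.0]
force: [-1.7, 0.7, 5.1]
finger_gap: 0.0201
```

Call:
servo_tool(
  rows=[
    {"dx": 0, "dy": 0, "dz": 0.0005, "ax": 0, "ay": 0, "az": 0, "hand": 0.02},
    {"dx": 0, "dy": 0, "dz": 0, "ax": 0, "ay": 0, "az": 0, "hand": 0.02},
  ],
)

```text
t: 5.42
tcp_pos: [0.6204, 0.0046, 0.0752]
tcp_rot: [-0.0, 0.998, -0.059, 0.0]
force: [-3.8, 0.2, 8.1]
finger_gap: 0.0203
```

Call:
servo_tool(
  rows=[
    {"dx": 0, "dy": 0, "dz": 0.0006, "ax": 0, "ay": 0, "az": 0, "hand": 0.02},
    {"dx": -0.002, "dy": 0, "dz": 0, "ax": 0, "ay": 0, "az": 0, "hand": 0.02},
    {"dx": -0.003, "dy": 0, "dz": 0, "ax": 0, "ay": 0, "az": -0.6, "hand": 0.02},
    {"dx": -0.004, "dy": 0, "dz": 0, "ax": 0, "ay": 0, "az": -0.6, "hand": 0.02},
    {"dx": -0.004, "dy": 0, "dz": 0, "ax": 0, "ay": 0, "az": -0.6, "hand": 0.02},
    {"dx": -0.004, "dy": 0, "dz": 0, "ax": 0, "ay": 0, "az": -0.6, "hand": 0.02},
    {"dx": -0.004, "dy": 0, "dz": 0, "ax": 0, "ay": 0, "az": -0.6, "hand": 0.02},
  ],
)

```text
t: 6.0
tcp_pos: [0.6011, 0.0064, 0.0752]
tcp_rot: [0.0, 0.999, -0.033, 0.003]
force: [3.3, 0.1, 4.9]
finger_gap: 0.0201
```

Run:
```python
from station import arm, optics
import numpy as np,cv2
s=arm.state();print(s['t'],s['tcp_pos'],s['force'])
a=optics.capture('wrist');b=optics.capture('top')[145:260,165:345]
cv2.imwrite('pics/w4.png',np.hstack([cv2.resize(a,(400,300)),cv2.resize(b,(400,256),interpolation=2).__class__(0) if 0 else np.vstack([cv2.resize(b,(400,256)),np.zeros((44,400,3),np.uint8)])])[:,:,::-1])
```

```text
6.0 [0.60110692 0.00641571 0.07521003] [3.30749572 0.11807405 4.92807683]
```

View pics/w4.png

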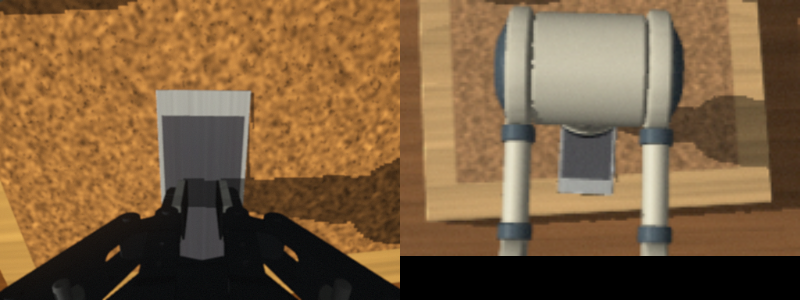

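Call:
servo_tool(
  rows=[
    {"dx": 0, "dy": 0, "dz": 0.001, "ax": 0, "ay": 0, "az": 0, "hand": 0.02},
    {"dx": -0.005, "dy": 0, "dz": 0, "ax": 0, "ay": 0, "az": -0.6, "hand": 0.02},
    {"dx": -0.005, "dy": 0, "dz": 0, "ax": 0, "ay": 0, "az": -0.6, "hand": 0.02},
    {"dx": -0.005, "dy": 0, "dz": 0, "ax": 0, "ay": 0, "az": -0.6, "hand": 0.02},
    {"dx": -0.005, "dy": 0, "dz": 0, "ax": 0, "ay": 0, "az": -0.6, "hand": 0.02},
    {"dx": -0.005, "dy": 0, "dz": 0, "ax": 0, "ay": 0, "az": -0.6, "hand": 0.02},
    {"dx": -0.005, "dy": 0, "dz": 0, "ax": 0, "ay": 0, "az": -0.6, "hand": 0.02},
    {"dx": -0.005, "dy": 0, "dz": 0, "ax": 0, "ay": 0, "az": -0.6, "hand": 0.02},
    {"dx": -0.005, "dy": 0, "dz": 0, "ax": 0, "ay": 0, "az": -0.6, "hand": 0.02},
    {"dx": -0.005, "dy": 0, "dz": 0, "ax": 0, "ay": 0, "az": -0.6, "hand": 0.02},
    {"dx": 0, "dy": 0, "dz": 0, "ax": 0, "ay": 0, "az": 0, "hand": 0.02},
    {"dx": 0, "dy": 0, "dz": 0, "ax": 0, "ay": 0, "az": 0, "hand": 0.02},
  ],
)

```text
t: 7.1
tcp_pos: [0.5562, 0.0075, 0.0752]
tcp_rot: [0.0, 1.0, 0.014, 0.003]
force: [0.7, 0.0, 9.5]
finger_gap: 0.0199
```

Run:
```python
from station import arm, optics
import numpy as np,cv2
s=arm.state();print(s['t'],s['tcp_pos'],s['tcp_rot'],s['force'])
i=optics.camera_info('wrist');np.save('w5.npy',i['pose'])
a=optics.capture('wrist');b=optics.capture('top');cv2.imwrite('pics/w5raw.png',a[:,:,::-1]);cv2.imwrite('pics/t5raw.png',b[:,:,::-1])
b=b[145:260,165:345]
cv2.imwrite('pics/w5.png',np.hstack([cv2.resize(a,(400,300)),np.vstack([cv2.resize(b,(400,256)),np.zeros((44,400,3),np.uint8)])])[:,:,::-1])
```

```text
7.1 [0.55618501 0.00752915 0.07517042] [1.78705123e-04 9.99895421e-01 1.41270483e-02 3.08897695e-03] [0.66184854 0.01246015 9.54658349]
```

View pics/w5.png

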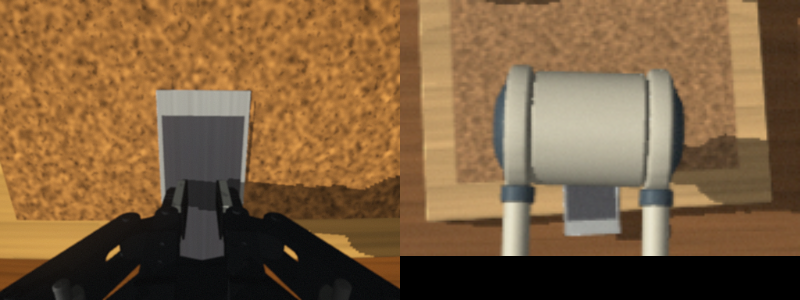

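The plate is following the tool, with about 23 mm overhanging now. I'll slide it 30 mm more.

Call:
servo_tool(
  rows=[
    {"dx": -0.005, "dy": 0, "dz": 0, "ax": 0, "ay": 0, "az": 0, "hand": 0.02},
    {"dx": -0.005, "dy": 0, "dz": 0, "ax": 0, "ay": 0, "az": 0, "hand": 0.02},
    {"dx": -0.005, "dy": 0, "dz": 0, "ax": 0, "ay": 0, "az": 0, "hand": 0.02},
    {"dx": -0.005, "dy": 0, "dz": 0, "ax": 0, "ay": 0, "az": 0, "hand": 0.02},
    {"dx": -0.005, "dy": 0, "dz": 0, "ax": 0, "ay": 0, "az": 0, "hand": 0.02},
    {"dx": -0.005, "dy": 0, "dz": 0, "ax": 0, "ay": 0, "az": 0, "hand": 0.02},
    {"dx": 0, "dy": 0, "dz": 0, "ax": 0, "ay": 0, "az": 0, "hand": 0.02},
    {"dx": 0, "dy": 0, "dz": 0, "ax": 0, "ay": 0, "az": 0, "hand": 0.02},
  ],
)

```text
t: 7.87
tcp_pos: [0.5263, 0.0067, 0.0751]
tcp_rot: [0.0, 1.0, 0.014, 0.003]
force: [0.5, 0.4, 9.7]
finger_gap: 0.02
```

Call:
servo_tool(
  rows=[
    {"dx": 0, "dy": 0, "dz": -0.005, "ax": 0, "ay": 0, "az": 0, "hand": 0.02},
    {"dx": 0, "dy": 0, "dz": -0.03, "ax": 0, "ay": 0, "az": 0, "hand": 0.02},
    {"dx": 0, "dy": 0, "dz": -0.035, "ax": 0, "ay": 0, "az": 0, "hand": 0.05},
    {"dx": 0, "dy": 0, "dz": -0.035, "ax": 0, "ay": 0, "az": 0, "hand": 0.085},
    {"dx": 0, "dy": 0, "dz": 0, "ax": 0, "ay": 0, "az": 0, "hand": 0.085},
    {"dx": 0, "dy": 0, "dz": 0, "ax": 0, "ay": 0, "az": 0, "hand": 0.085},
    {"dx": 0, "dy": 0, "dz": 0, "ax": 0, "ay": 0, "az": 0, "hand": 0.085},
  ],
)

```text
t: 8.45
tcp_pos: [0.5243, 0.0068, 0.1767]
tcp_rot: [-0.0, 1.0, 0.014, -0.0]
force: [-0.2, -0.7, -0.8]
finger_gap: 0.079
```

Run:
```python
from station import arm, optics
import numpy as np,cv2
s=arm.state();print(s['t'],s['tcp_pos'],s['tcp_rot'],s['force'],s['finger_gap'])
i=optics.camera_info('wrist');np.save('w6.npy',i['pose'])
a=optics.capture('wrist');b=optics.capture('scene');cv2.imwrite('pics/w6raw.png',a[:,:,::-1]);cv2.imwrite('pics/s6.png',b[:,:,::-1])
```

```text
8.45 [0.52431394 0.00677723 0.17665087] [-2.25619980e-05  9.99900573e-01  1.40995508e-02 -2.14293610e-04] [-0.15949652 -0.69074219 -0.77012488] 0.07903693604603103
```

View pics/w6raw.png

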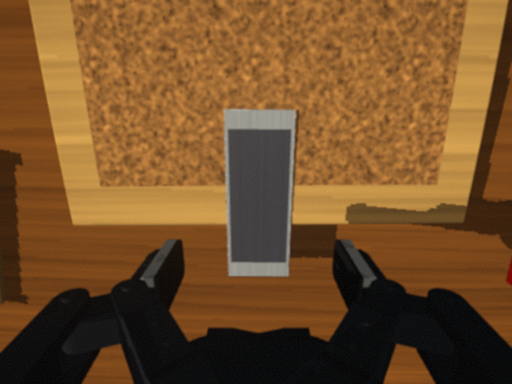

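View pics/s6.png

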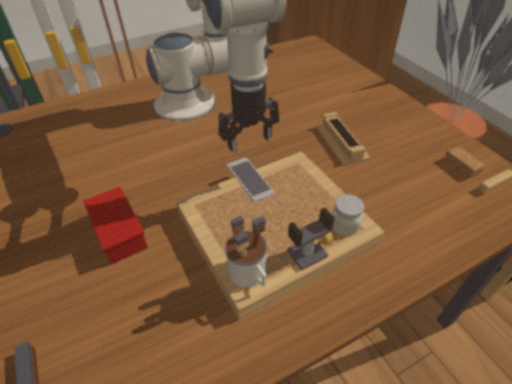

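The wrist view shows the plate's corners near (224,109), (297,110), (289,277) and (228,277), with the deck edge at row 223. I'll measure the plate's pose and the overhang from these.

```bash
python3 - <<'E'
from station import optics
import numpy as np,cv2
from h import *
i=optics.camera_info('wrist');i['pose']=np.load('w6.npy')
a=cv2.imread('pics/w6raw.png')
hsv=cv2.cvtColor(a,cv2.COLOR_BGR2HSV); m=((hsv[...,1]<60)*255).astype(np.uint8); z=np.zeros_like(m); z[95:290,205:315]=m[95:290,205:315]
z=cv2.morphologyEx(z,cv2.MORPH_OPEN,np.ones((5,5)))
k=max(cv2.findContours(z,0,2)[0],key=cv2.contourArea)
ap=cv2.approxPolyDP(k,6,True)[:,0];print(ap.tolist())
h=cast(i,ap,.053);print(h.round(4));
r=cv2.minAreaRect((cast(i,k[:,0],.053)[:,:2]*1000).astype(np.float32));print(r)
e=cast(i,[[75,223],[463,223]],.05);print(e)
E
python3 -c "
import cv2
a=cv2.imread('pics/w6raw.png');cv2.imwrite('pics/c6.png',cv2.resize(a[190:300,190:330],None,fx=5,fy=5,interpolation=2))"
```

```text
[[225, 110], [229, 275], [287, 275], [294, 111]]
[[ 0.5955  0.0368  0.053 ]
 [ 0.4371  0.034   0.053 ]
 [ 0.4387 -0.0241  0.053 ]
 [ 0.5963 -0.0209  0.053 ]]
((517.37939453125, 6.285005569458008), (159.3377227783203, 59.684322357177734), 1.19837486743927)
[[ 0.48776488  0.18286364  0.05      ]
 [ 0.49790102 -0.19177184  0.05      ]]
```

View pics/c6.png

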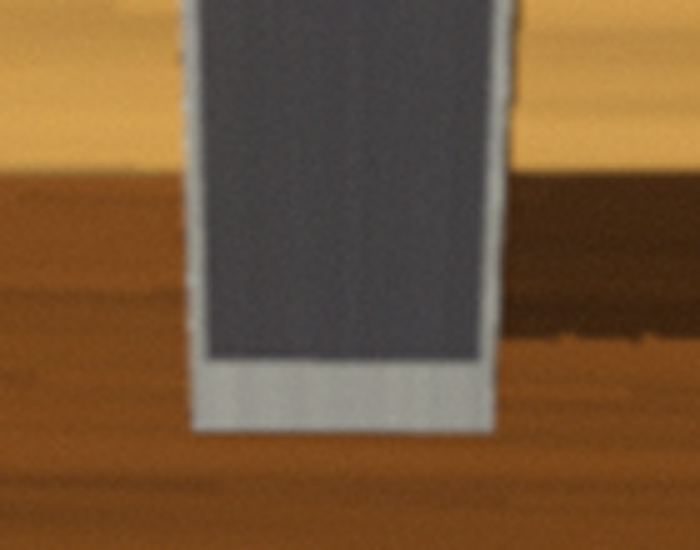

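Call:
servo_tool(
  rows=[
    {"dx": -0.0285, "dy": 0, "dz": 0, "ax": 0, "ay": 0, "az": 0.4, "hand": 0.085},
    {"dx": -0.0288, "dy": 0.0003, "dz": 0, "ax": 0, "ay": 0, "az": 0, "hand": 0.085},
    {"dx": 0, "dy": 0, "dz": 0, "ax": 0, "ay": 0, "az": 0, "hand": 0.085},
    {"dx": 0, "dy": 0, "dz": 0.03, "ax": 0, "ay": 0, "az": 0, "hand": 0.085},
    {"dx": 0, "dy": 0, "dz": 0.03, "ax": 0, "ay": 0, "az": 0, "hand": 0.085},
    {"dx": 0, "dy": 0, "dz": 0.025, "ax": 0, "ay": 0, "az": 0, "hand": 0.085},
    {"dx": 0, "dy": 0, "dz": 0.02, "ax": 0, "ay": 0, "az": 0, "hand": 0.085},
    {"dx": 0, "dy": 0, "dz": 0.01, "ax": 0, "ay": 0, "az": 0, "hand": 0.085},
    {"dx": 0, "dy": 0, "dz": 0.01, "ax": 0, "ay": 0, "az": 0, "hand": 0.085},
    {"dx": 0, "dy": 0, "dz": 0, "ax": 0, "ay": 0, "az": 0, "hand": 0.085},
    {"dx": 0, "dy": 0, "dz": 0, "ax": 0, "ay": 0, "az": 0, "hand": 0.085},
  ],
)

```text
t: 9.47
tcp_pos: [0.4673, 0.0051, 0.0523]
tcp_rot: [-0.0, 1.0, 0.011, -0.0]
force: [0.1, -0.6, -0.2]
finger_gap: 0.0854
```

Run:
```python
from station import arm, optics
import numpy as np,cv2
s=arm.state();print(s['t'],s['tcp_pos'],s['tcp_rot'],s['force'],s['finger_gap'])
cv2.imwrite('pics/w7.png',optics.capture('wrist')[:,:,::-1])
```

```text
9.4667 [0.46732349 0.00506251 0.0523492 ] [-2.63589075e-06  9.99943562e-01  1.06237403e-02 -9.56135850e-05] [ 0.14090598 -0.56834129 -0.21837724] 0.0853974573877682
```

View pics/w7.png

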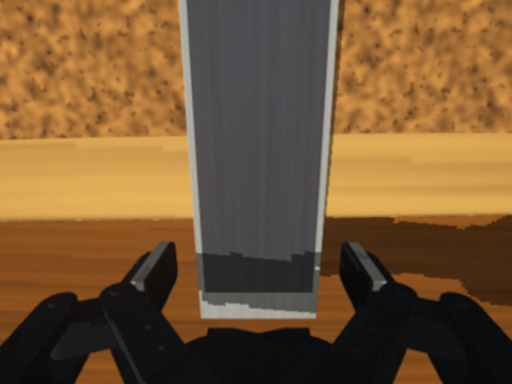

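Call:
servo_tool(
  rows=[
    {"dx": 0, "dy": 0, "dz": 0.003, "ax": 0, "ay": 0, "az": 0, "hand": 0.075},
    {"dx": 0, "dy": 0, "dz": 0, "ax": 0, "ay": 0, "az": 0, "hand": 0.065},
    {"dx": 0, "dy": 0, "dz": 0, "ax": 0, "ay": 0, "az": 0, "hand": 0.058},
    {"dx": 0, "dy": 0, "dz": 0, "ax": 0, "ay": 0, "az": 0, "hand": 0.05},
    {"dx": 0, "dy": 0, "dz": 0, "ax": 0, "ay": 0, "az": 0, "hand": 0.05},
    {"dx": 0, "dy": 0, "dz": 0, "ax": 0, "ay": 0, "az": 0, "hand": 0.05},
    {"dx": 0, "dy": 0, "dz": 0, "ax": 0, "ay": 0, "az": 0, "hand": 0.05},
  ],
  newtons=80,
)

```text
t: 10.1
tcp_pos: [0.4676, 0.005, 0.0502]
tcp_rot: [0.0, 1.0, 0.011, 0.001]
force: [-1.3, -0.3, 5.5]
finger_gap: 0.0573
```

Call:
servo_tool(
  rows=[
    {"dx": 0, "dy": 0, "dz": -0.003, "ax": 0, "ay": 0, "az": 0, "hand": 0.05},
    {"dx": 0, "dy": 0, "dz": -0.006, "ax": 0, "ay": 0, "az": 0, "hand": 0.05},
    {"dx": 0, "dy": 0, "dz": -0.01, "ax": 0, "ay": 0, "az": 0, "hand": 0.05},
    {"dx": 0, "dy": 0, "dz": -0.012, "ax": 0, "ay": 0, "az": 0, "hand": 0.05},
    {"dx": 0, "dy": 0, "dz": 0, "ax": 0, "ay": 0, "az": 0, "hand": 0.05},
    {"dx": 0, "dy": 0, "dz": 0, "ax": 0, "ay": 0, "az": 0, "hand": 0.05},
  ],
)

```text
t: 10.6
tcp_pos: [0.468, 0.005, 0.0816]
tcp_rot: [0.0, 1.0, 0.011, 0.001]
force: [-0.8, 0.9, -0.8]
finger_gap: 0.0571
```

Run:
```python
from station import arm, optics
import numpy as np,cv2
s=arm.state();print(s['t'],s['tcp_pos'],s['tcp_rot'],s['force'],s['wrist_torque'],s['finger_gap'])
a=optics.capture('wrist');b=optics.capture('scene')
cv2.imwrite('pics/w8.png',np.hstack([cv2.resize(a,(400,300)),cv2.resize(b[90:240,160:360],(400,300))])[:,:,::-1])
```

```text
10.6 [0.4679551  0.00500121 0.08163211] [9.98619968e-05 9.99942842e-01 1.06093325e-02 1.32115501e-03] [-0.78859292  0.92745654 -0.84060978] [ 0.01255742  0.08324977 -0.00344759] 0.05711337790816131
```

View pics/w8.png

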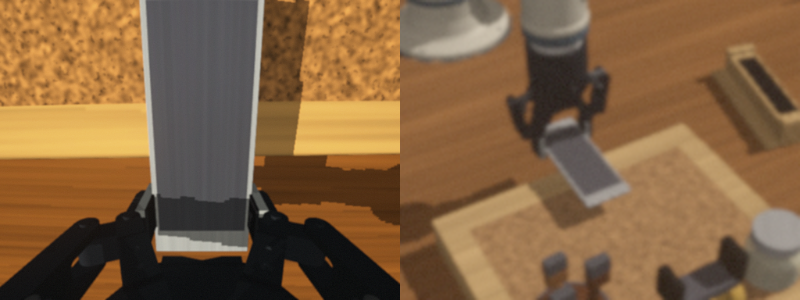

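The plate is gripped and level, and the wrist moment of 0.083 Nm is close to the expected 0.078 Nm. I'll lift it, turn it, and carry it across to above the block.

Call:
servo_tool(
  rows=[
    {"dx": 0, "dy": 0, "dz": -0.01, "ax": 0, "ay": 0, "az": 0, "hand": 0.05},
    {"dx": 0, "dy": 0, "dz": -0.02, "ax": 0, "ay": 0, "az": 0, "hand": 0.05},
    {"dx": 0, "dy": 0, "dz": -0.03, "ax": 0, "ay": 0, "az": 0, "hand": 0.05},
    {"dx": 0, "dy": 0, "dz": -0.03, "ax": 0, "ay": 0, "az": 2.9, "hand": 0.05},
    {"dx": 0, "dy": 0, "dz": -0.025, "ax": 0, "ay": 0, "az": 2.9, "hand": 0.05},
    {"dx": 0, "dy": 0, "dz": -0.015, "ax": 0, "ay": 0, "az": 2.9, "hand": 0.05},
    {"dx": 0, "dy": 0, "dz": 0, "ax": 0, "ay": 0, "az": 2.9, "hand": 0.05},
    {"dx": 0, "dy": 0, "dz": 0, "ax": 0, "ay": 0, "az": 0, "hand": 0.05},
  ],
)

```text
t: 11.37
tcp_pos: [0.4676, 0.005, 0.212]
tcp_rot: [-0.0, 0.996, -0.091, 0.001]
force: [-0.0, 0.7, -2.1]
finger_gap: 0.0572
```

Call:
servo_tool(
  rows=[
    {"dx": -0.0035, "dy": -0.0098, "dz": 0, "ax": 0, "ay": 0, "az": 0, "hand": 0.05},
    {"dx": -0.007, "dy": -0.0196, "dz": 0, "ax": 0, "ay": 0, "az": 0, "hand": 0.05},
    {"dx": -0.0102, "dy": -0.0286, "dz": 0, "ax": 0, "ay": 0, "az": 0, "hand": 0.05},
    {"dx": -0.0102, "dy": -0.0286, "dz": 0, "ax": 0, "ay": 0, "az": 0, "hand": 0.05},
    {"dx": -0.0102, "dy": -0.0286, "dz": 0, "ax": 0, "ay": 0, "az": 0, "hand": 0.05},
    {"dx": -0.0102, "dy": -0.0286, "dz": 0, "ax": 0, "ay": 0, "az": 0, "hand": 0.05},
    {"dx": -0.0102, "dy": -0.0286, "dz": 0, "ax": 0, "ay": 0, "az": 0, "hand": 0.05},
    {"dx": -0.0102, "dy": -0.0286, "dz": 0, "ax": 0, "ay": 0, "az": 0, "hand": 0.05},
    {"dx": -0.0102, "dy": -0.0286, "dz": 0, "ax": 0, "ay": 0, "az": 0, "hand": 0.05},
    {"dx": -0.0102, "dy": -0.0286, "dz": 0, "ax": 0, "ay": 0, "az": 0, "hand": 0.05},
    {"dx": -0.0102, "dy": -0.0286, "dz": 0, "ax": 0, "ay": 0, "az": 0, "hand": 0.05},
    {"dx": -0.0102, "dy": -0.0286, "dz": 0, "ax": 0, "ay": 0, "az": 0, "hand": 0.05},
    {"dx": -0.007, "dy": -0.0196, "dz": 0, "ax": 0, "ay": 0, "az": 0, "hand": 0.05},
    {"dx": -0.0035, "dy": -0.0098, "dz": 0, "ax": 0, "ay": 0, "az": 0, "hand": 0.05},
    {"dx": 0, "dy": 0, "dz": 0, "ax": 0, "ay": 0, "az": 0, "hand": 0.05},
    {"dx": 0, "dy": 0, "dz": 0, "ax": 0, "ay": 0, "az": 0, "hand": 0.05},
  ],
)

```text
t: 12.7
tcp_pos: [0.4078, 0.3663, 0.2093]
tcp_rot: [0.001, 0.996, -0.09, -0.001]
force: [1.5, -0.2, -1.7]
finger_gap: 0.0571
```

Run:
```python
from station import arm, optics
import numpy as np,cv2
s=arm.state();print(s['t'],s['tcp_pos'],s['tcp_rot'],s['joint_positions'],s['force'],s['wrist_torque'],s['finger_gap'])
i=optics.camera_info('wrist');np.save('w9.npy',i['pose'])
a=optics.capture('wrist');b=optics.capture('scene');c=optics.capture('top')
cv2.imwrite('pics/w9raw.png',a[:,:,::-1]);cv2.imwrite('pics/s9raw.png',b[:,:,::-1]);cv2.imwrite('pics/t9raw.png',c[:,:,::-1])
cv2.imwrite('pics/w9.png',np.hstack([cv2.resize(a,(400,300)),cv2.resize(b[50:200,260:460],(400,300))])[:,:,::-1])
```

```text
12.7 [0.40776138 0.36625263 0.2092773 ] [ 8.95173560e-04  9.95971534e-01 -8.96634833e-02 -6.02170883e-04] [ 6.70021808e-01 -5.13382942e-02  1.45269511e+00 -4.75397578e-04
  1.74234209e+00  2.42030570e+00] [ 1.51586448 -0.16346768 -1.69534622] [ 0.0462639   0.04274414 -0.01416589] 0.0571035508300832
```

View pics/w9.png

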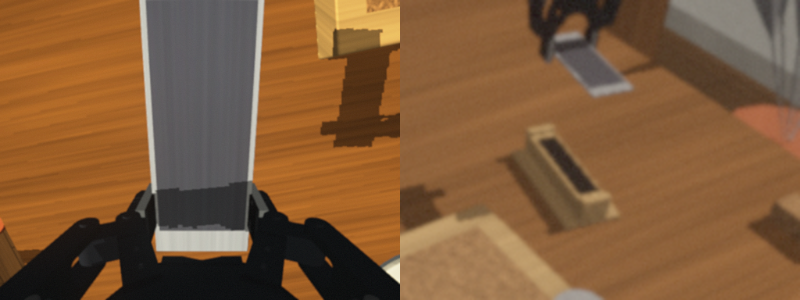

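View pics/t9raw.png

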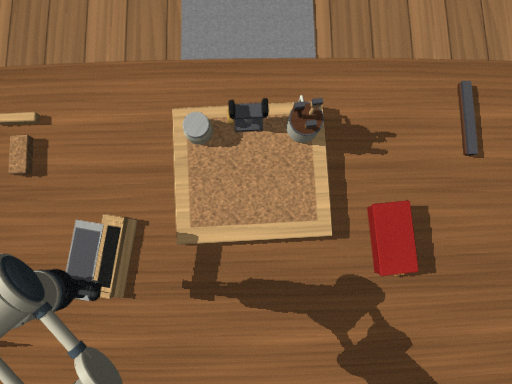

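The top view shows the plate's far corners near (78,221) and (102,223). The scene view shows the far end at about (345–368,97). I'll triangulate the plate's far end and work out its near end.

Run:
```python
import cv2,numpy as np
a=cv2.imread('pics/t9raw.png');b=cv2.imread('pics/s9raw.png');w=cv2.imread('pics/w9raw.png')
A=cv2.resize(a[212:302,60:115],(330,540),interpolation=2);B=cv2.resize(b[58:103,325:385],(480,360),interpolation=2)
W=cv2.resize(w[290:330,180:340],None,fx=5,fy=5,interpolation=2)
cv2.imwrite('pics/c9.png',A);cv2.imwrite('pics/c9b.png',B);cv2.imwrite('pics/c9w.png',W)
```

```text
(no output)
```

View pics/c9.png

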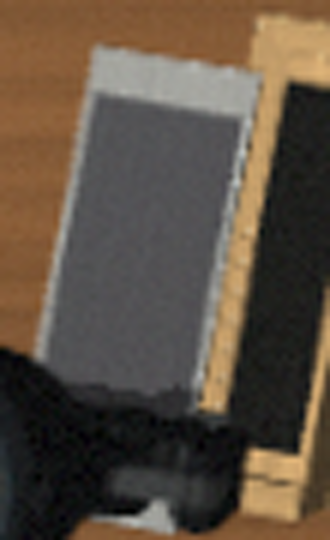

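View pics/c9b.png

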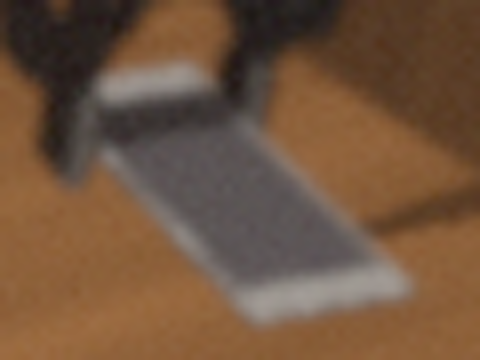

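View pics/c9w.png

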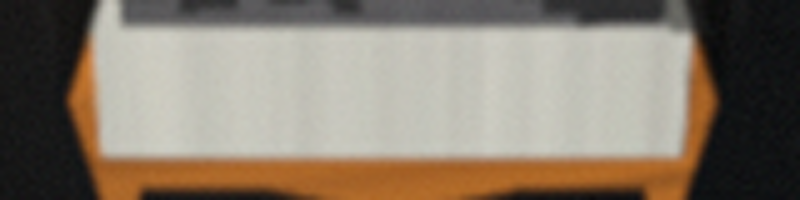

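Run:
```python
from station import optics,arm
import numpy as np,cv2
from h import *
t=optics.camera_info('top');s=optics.camera_info('scene');w=optics.camera_info('wrist');w['pose']=np.load('w9.npy')
def tri(obs):
    A=np.zeros((3,3));b=np.zeros(3)
    for i,uv in obs:
        d=i['pose'][:3,:3]@np.r_[undist(i,uv)[0],1];d/=np.linalg.norm(d);M=np.eye(3)-np.outer(d,d);A+=M;b+=M@i['pose'][:3,3]
    x=np.linalg.solve(A,b);print(x.round(4),[ (proj(i,x)[0]-uv).round(1).tolist() for i,uv in obs]);return x
T=lambda x,y:np.array([x/6+60-.4,y/6+212-.4]);S=lambda x,y:np.array([x/8+325-.4,y/8+58-.4]);W=lambda x,y:np.array([x/5+180-.4,y/5+290-.4])
fl=tri([(t,T(92,45)),(s,S(412,285))]);fr=tri([(t,T(262,72)),(s,S(253,322))])
nl=tri([(w,W(103,157)),(s,S(212,68))]);nr=tri([(w,W(685,157)),(s,S(96,86))])
print([np.linalg.norm(a-b).round(4) for a,b in [(fl,fr),(nl,nr),(fl,nl),(fr,nr)]])
m=(fl+fr+nl+nr)/4;ax=(fl+fr-nl-nr)/2;print('mid',m,'yaw',np.arctan2(ax[1],ax[0]),'pitch',ax[2]/.16,'roll',((fl+nl-fr-nr)/2)[2]/.06)
print(arm.state()['tcp_pos'])
```

```text
[0.5415 0.3711 0.2131] [[0.3, 0.2], [0.3, -0.1]]
[0.5319 0.3123 0.2106] [[-0.1, -0.1], [-0.1, 0.0]]
[0.3919 0.4003 0.2178] [[-4.5, -6.0], [-1.0, -0.7]]
[0.3934 0.3459 0.2271] [[-6.3, -12.1], [-1.1, -1.6]]
[np.float64(0.0596), np.float64(0.0552), np.float64(0.1524), np.float64(0.1435)]
mid [0.46465073 0.35742778 0.21713196] yaw -0.21457867598415303 pitch -0.06612328780973764 roll -0.056125147655638336
[0.40858574 0.36533088 0.21012168]
```

The triangulated far end is at z ≈ 0.212, so the plate is level. Its middle is 50.5 mm ahead of the TCP, so the TCP target is (0.4088, 0.3651), which is almost exactly where it is now. I'll lower it.

Call:
servo_tool(
  rows=[
    {"dx": 0, "dy": 0, "dz": 0.015, "ax": 0, "ay": 0, "az": 0, "hand": 0.05},
    {"dx": 0, "dy": 0, "dz": 0.025, "ax": 0, "ay": 0, "az": 0, "hand": 0.05},
    {"dx": 0, "dy": 0, "dz": 0.03, "ax": 0, "ay": 0, "az": 0, "hand": 0.05},
    {"dx": 0, "dy": 0, "dz": 0.03, "ax": 0, "ay": 0, "az": 0, "hand": 0.05},
    {"dx": 0, "dy": 0, "dz": 0.025, "ax": 0, "ay": 0, "az": 0, "hand": 0.05},
    {"dx": 0, "dy": 0, "dz": 0.015, "ax": 0, "ay": 0, "az": 0, "hand": 0.05},
    {"dx": 0, "dy": 0, "dz": 0.008, "ax": 0, "ay": 0, "az": 0, "hand": 0.05},
    {"dx": 0, "dy": 0, "dz": 0, "ax": 0, "ay": 0, "az": 0, "hand": 0.05},
    {"dx": 0, "dy": 0, "dz": 0, "ax": 0, "ay": 0, "az": 0, "hand": 0.05},
    {"dx": 0, "dy": 0, "dz": 0, "ax": 0, "ay": 0, "az": 0, "hand": 0.05},
  ],
)

```text
t: 13.68
tcp_pos: [0.4093, 0.3667, 0.0642]
tcp_rot: [-0.001, 0.996, -0.091, 0.001]
force: [0.2, -0.5, -0.9]
finger_gap: 0.0569
```

Run:
```python
from station import arm, optics
import numpy as np,cv2
s=arm.state();print(s['t'],s['tcp_pos'],s['tcp_rot'],s['force'],s['wrist_torque'],s['finger_gap'])
b=optics.capture('scene');c=optics.capture('top')
cv2.imwrite('pics/t10raw.png',c[:,:,::-1])
cv2.imwrite('pics/w10.png',np.hstack([cv2.resize(c[200:305,70:150],(400,525),interpolation=2),np.vstack([cv2.resize(b[95:175,305:385],(400,400),interpolation=2),np.zeros((125,400,3),np.uint8)])])[:,:,::-1])
```

```text
13.6833 [0.40930622 0.36671676 0.06418696] [-0.0010388   0.99587324 -0.0907422   0.0011276 ] [ 0.18831815 -0.4852251  -0.90877874] [ 0.0302174   0.02060191 -0.0441288 ] 0.05694712202408506
```

View pics/w10.png

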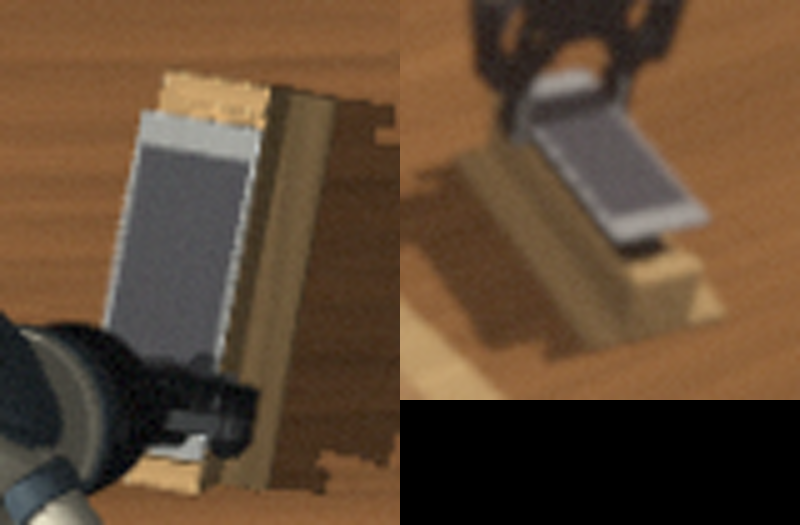

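Run:
```python
from station import optics,arm
import numpy as np
from h import *
t=optics.camera_info('top')
p=cast(t,np.array([[142,110],[263,131],[203,460]])/5+[70,200]-.4,.067);print(p.round(4),np.linalg.norm(p[0]-p[1]),np.linalg.norm(p[1]-p[2]))
u=np.array([np.cos(.181),-np.sin(.181)]);v=np.array([-u[1],u[0]]);v=np.array([np.sin(.181),np.cos(.181)])
c=np.array([.4585,.356])
for q in p: print('along',(q[:2]-c)@u,'lat',(q[:2]-c)@v)
s=arm.state();print((s['tcp_pos'][:2]-c)@u,(s['tcp_pos'][:2]-c)@v,s['tcp_pos'])
```

```text
[[0.5425 0.3729 0.067 ]
 [0.5315 0.3136 0.067 ]
 [0.3758 0.3424 0.067 ]] 0.06031785438650638 0.1584107822778665
along 0.07959348675353205 lat 0.031787783955078766
along 0.07945768715364099 lat -0.028529917561643966
along -0.07895281458647573 lat -0.028231789518521715
-0.05043276117578206 0.0018430296808149324 [0.40922287 0.36689149 0.06419344]
```

The plate is centred along the block, with ends at ±79.5 mm, but it sits 1.7 mm to the left. I'll correct that while lowering.

Call:
servo_tool(
  rows=[
    {"dx": 0, "dy": 0.0017, "dz": 0, "ax": 0, "ay": 0, "az": 0, "hand": 0.05},
    {"dx": 0, "dy": 0, "dz": 0.008, "ax": 0, "ay": 0, "az": 0, "hand": 0.05},
    {"dx": 0, "dy": 0, "dz": 0.006, "ax": 0, "ay": 0, "az": 0, "hand": 0.05},
    {"dx": 0, "dy": 0, "dz": 0.004, "ax": 0, "ay": 0, "az": 0, "hand": 0.05},
    {"dx": 0, "dy": 0, "dz": 0.002, "ax": 0, "ay": 0, "az": 0, "hand": 0.05},
    {"dx": 0, "dy": 0, "dz": 0, "ax": 0, "ay": 0, "az": 0, "hand": 0.05},
    {"dx": 0, "dy": 0, "dz": 0, "ax": 0, "ay": 0, "az": 0, "hand": 0.05},
  ],
)

```text
t: 14.37
tcp_pos: [0.4079, 0.3647, 0.042]
tcp_rot: [0.0, 0.996, -0.09, -0.0]
force: [0.7, -0.4, -0.8]
finger_gap: 0.0574
```

Call:
servo_tool(
  rows=[
    {"dx": 0, "dy": 0, "dz": 0.001, "ax": 0, "ay": 0, "az": 0, "hand": 0.05},
    {"dx": 0, "dy": 0, "dz": 0.001, "ax": 0, "ay": 0, "az": 0, "hand": 0.05},
    {"dx": 0, "dy": 0, "dz": 0, "ax": 0, "ay": 0, "az": 0, "hand": 0.05},
    {"dx": 0, "dy": 0, "dz": 0, "ax": 0, "ay": 0, "az": 0, "hand": 0.05},
  ],
)

```text
t: 14.7
tcp_pos: [0.4082, 0.3649, 0.0408]
tcp_rot: [-0.0, 0.996, -0.091, 0.0]
force: [-1.8, -0.4, 2.8]
finger_gap: 0.0573
```

Call:
servo_tool(
  rows=[
    {"dx": 0, "dy": 0, "dz": 0.001, "ax": 0, "ay": 0, "az": 0, "hand": 0.05},
    {"dx": 0, "dy": 0, "dz": 0, "ax": 0, "ay": 0, "az": 0, "hand": 0.05},
    {"dx": 0, "dy": 0, "dz": 0, "ax": 0, "ay": 0, "az": 0, "hand": 0.05},
  ],
)

```text
t: 14.95
tcp_pos: [0.4082, 0.3649, 0.0407]
tcp_rot: [-0.0, 0.996, -0.09, 0.0]
force: [-4.1, -2.9, 8.1]
finger_gap: 0.0569
```

It has touched down with 8 N. I'll ease off and let go.

Call:
servo_tool(
  rows=[
    {"dx": 0, "dy": 0, "dz": -0.0008, "ax": 0, "ay": 0, "az": 0, "hand": 0.057},
    {"dx": 0, "dy": 0, "dz": 0, "ax": 0, "ay": 0, "az": 0, "hand": 0.06},
    {"dx": 0, "dy": 0, "dz": 0, "ax": 0, "ay": 0, "az": 0, "hand": 0.062},
    {"dx": 0, "dy": 0, "dz": 0, "ax": 0, "ay": 0, "az": 0, "hand": 0.066},
    {"dx": 0, "dy": 0, "dz": 0, "ax": 0, "ay": 0, "az": 0, "hand": 0.072},
    {"dx": 0, "dy": 0, "dz": 0, "ax": 0, "ay": 0, "az": 0, "hand": 0.078},
    {"dx": 0, "dy": 0, "dz": 0, "ax": 0, "ay": 0, "az": 0, "hand": 0.08},
    {"dx": 0, "dy": 0, "dz": 0, "ax": 0, "ay": 0, "az": 0, "hand": 0.08},
  ],
)

```text
t: 15.62
tcp_pos: [0.408, 0.3647, 0.0399]
tcp_rot: [0.0, 0.996, -0.091, -0.0]
force: [0.4, -0.1, 0.5]
finger_gap: 0.0801
```

Run:
```python
from station import arm, optics
import numpy as np,cv2
s=arm.state();print(s['t'],s['tcp_pos'],s['force'],s['wrist_torque'],s['finger_gap'])
a=optics.capture('wrist');b=optics.capture('scene')
cv2.imwrite('pics/w11.png',np.hstack([cv2.resize(a,(400,300)),cv2.resize(b[95:170,295:395],(400,300),interpolation=2)])[:,:,::-1])
```

```text
15.6167 [0.4080245  0.3647048  0.03991248] [ 0.37655502 -0.14413084  0.48190464] [ 0.04388534 -0.06014124  0.00097767] 0.080113355129292
```

View pics/w11.png

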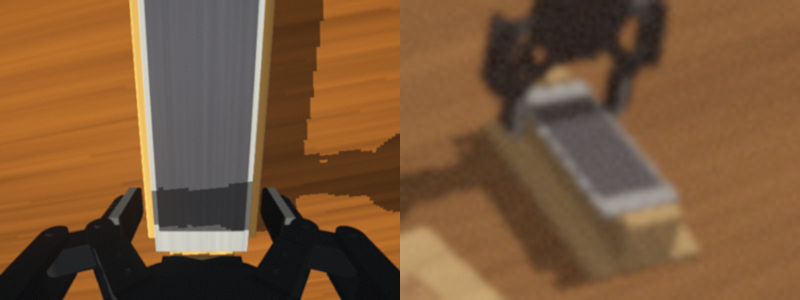

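The plate is down on the block and the fingers are clear on both sides. I'll raise the arm and move it back.

Call:
servo_tool(
  rows=[
    {"dx": 0, "dy": 0, "dz": -0.01, "ax": 0, "ay": 0, "az": 0, "hand": 0.082},
    {"dx": 0, "dy": 0, "dz": -0.02, "ax": 0, "ay": 0, "az": 0, "hand": 0.082},
    {"dx": 0, "dy": 0, "dz": -0.035, "ax": 0, "ay": 0, "az": 0, "hand": 0.082},
    {"dx": 0, "dy": 0, "dz": -0.035, "ax": 0, "ay": 0, "az": 0, "hand": 0.082},
    {"dx": 0, "dy": 0, "dz": -0.035, "ax": 0, "ay": 0, "az": 0, "hand": 0.082},
    {"dx": 0, "dy": 0, "dz": -0.035, "ax": 0, "ay": 0, "az": 0, "hand": 0.082},
    {"dx": 0, "dy": 0, "dz": -0.035, "ax": 0, "ay": 0, "az": 0, "hand": 0.082},
    {"dx": 0, "dy": 0.03, "dz": 0, "ax": 0, "ay": 0, "az": 0, "hand": 0.082},
    {"dx": 0, "dy": 0.035, "dz": 0, "ax": 0, "ay": 0, "az": 0, "hand": 0.082},
    {"dx": 0, "dy": 0.035, "dz": 0, "ax": 0, "ay": 0, "az": 0, "hand": 0.082},
    {"dx": 0, "dy": 0.035, "dz": 0, "ax": 0, "ay": 0, "az": 0, "hand": 0.082},
    {"dx": 0, "dy": 0.035, "dz": 0, "ax": 0, "ay": 0, "az": 0, "hand": 0.082},
    {"dx": 0, "dy": 0.035, "dz": 0, "ax": 0, "ay": 0, "az": 0, "hand": 0.082},
    {"dx": 0, "dy": 0.03, "dz": 0, "ax": 0, "ay": 0, "az": 0, "hand": 0.082},
    {"dx": 0, "dy": 0, "dz": 0, "ax": 0, "ay": 0, "az": 0, "hand": 0.082},
    {"dx": 0, "dy": 0, "dz": 0, "ax": 0, "ay": 0, "az": 0, "hand": 0.082},
  ],
)

```text
t: 17.05
tcp_pos: [0.3656, 0.1325, 0.2463]
tcp_rot: [-0.0, 0.996, -0.092, 0.001]
force: [-0.9, 1.1, 0.4]
finger_gap: 0.0819
```

Run:
```python
from station import arm, optics
import numpy as np,cv2
s=arm.state();print(s['t'],s['tcp_pos'],s['force'])
b=optics.capture('scene');c=optics.capture('top')
cv2.imwrite('pics/t12raw.png',c[:,:,::-1]);cv2.imwrite('pics/s12.png',b[:,:,::-1])
cv2.imwrite('pics/w12.png',np.hstack([cv2.resize(c[200:305,70:150],(400,525),interpolation=2),np.vstack([cv2.resize(b[95:175,305:385],(400,400),interpolation=2),np.zeros((125,400,3),np.uint8)])])[:,:,::-1])
```

```text
17.05 [0.36561814 0.13247458 0.24628432] [-0.86088011  1.0817185   0.42111131]
```

View pics/w12.png

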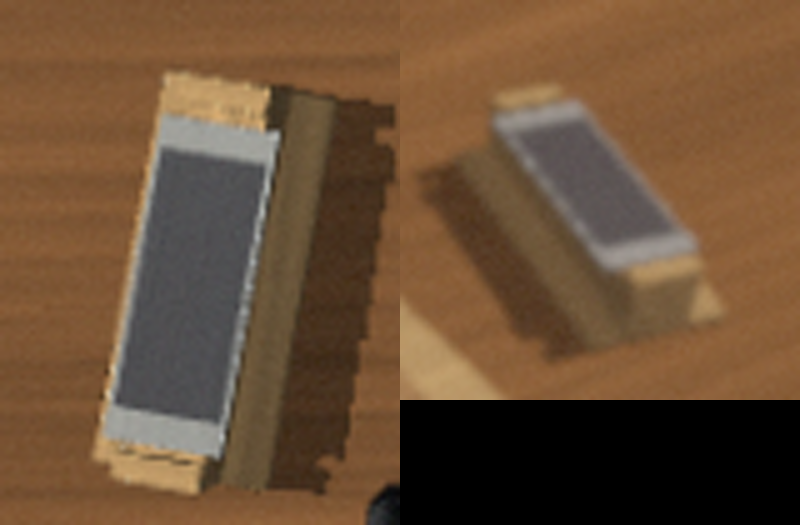

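View pics/t12raw.png

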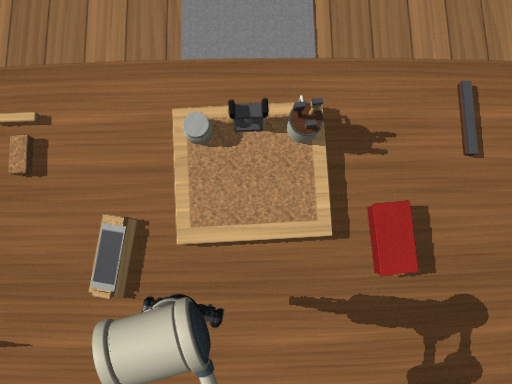

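The plate lies on the block with a lip visible beyond each end (top-view corners near (102,223), (126,226), (114,292) and (91,288)), and the jar, mug and box haven't moved. I'll check the numbers.

Run:
```python
from station import optics,arm
import numpy as np,cv2
from h import *
t=optics.camera_info('top')
p=cast(t,np.array([[160,115],[280,132],[221,459],[103,439]])/5+[70,200]-.4,.043);print(p.round(4),np.linalg.norm(p[0]-p[1]),np.linalg.norm(p[1]-p[2]))
u=np.array([np.cos(.181),-np.sin(.181)]);v=np.array([np.sin(.181),np.cos(.181)]);c=np.array([.4585,.356])
for q in p: print('along %.4f lat %.4f'%((q[:2]-c)@u,(q[:2]-c)@v))
a=cv2.imread('pics/top0.png').astype(int);b=cv2.imread('pics/t12raw.png').astype(int);d=abs(a-b).max(2)
for n,(x0,x1,y0,y1) in dict(jar=(180,215,110,145),mug=(285,325,95,143),box=(366,420,198,278)).items(): print(n,(d[y0:y1,x0:x1]>40).mean())
```

```text
[[0.541  0.3721 0.043 ]
 [0.5317 0.3121 0.043 ]
 [0.3735 0.3411 0.043 ]
 [0.3835 0.3998 0.043 ]] 0.06074165950475723 0.1609081361204765
along 0.0782 lat 0.0307
along 0.0799 lat -0.0300
along -0.0810 lat -0.0299
along -0.0817 lat 0.0296
jar 0.0
mug 0.0
box 0.0
```

Everything checks out, so I'm handing the job in.

```bash
python3 -c "
from station import ticket;print(ticket.close_job())"
```

```text
the job is handed in; nothing more can be done
None
```

The diamond plate is on the sharpening block: flat, between the lips and covering the full width of its top. I handed the job in after about 17 s of robot time.

**What I did:** I pressed the plate lightly (about 5–10 N) and dragged it until 55 mm hung over the deck's front edge. I then gripped it across its width, lifted it about 16 cm, carried it over, set it down with about 8 N of contact, let go and backed the arm away.

**Last checks, from the top camera:**
- **Along the block:** the plate's ends are about 78–82 mm from the block's centre, inside the lips at 86 mm.
- **Across the block:** its sides are at ±30 mm, so it overhangs about 8 mm each side.
- **Other objects:** the jar, mug and wax box look the same in the first and last pictures.

**What failed or disagreed:**
- The first two move calls were refused because each row needs every key; nothing moved.
- While carrying the plate, my position estimate for its near end disagreed between the wrist and scene cameras by up to 12 pixels. I went by its far end and the arm's pose instead, and the top view confirmed the position before release.
- The finger opening read 57 mm on the 60 mm wide plate, but the grip held without slipping.

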